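# Pin the swing tongue of a tow coupling

### The job

In the spare-parts stockroom, get the tow coupling ready to pack: swing its tongue round against the stop so that its hole lies over the hole in the bracket, then take the pin with the T-shaped crossbar from the wooden rack and push it fully home, down through both holes. Let go and leave it standing there.

Things in the scene. Friction and masses are not known exactly. Their poses are not given: they have to be found in the camera images.
- tongue (a joint): Angle of the flat steel tongue (50 mm wide, 12 thick) on the bracket's upright hinge bolt. 0 = shut at the stop, its 26 mm hole (100 mm from the hinge) over the bracket's hole; grows to 1.1 rad as it swings clockwise from above. Light friction (1 N at the post) holds it where it is left. Its top face is 14 mm above the bracket's top plate.
- tongue_post (a point): Round upright steel post near the tongue's free end, 175 mm from the hinge, by which to swing it: 20 mm diameter, 55 mm tall. The point is on its axis, 30 mm above the tongue's top face and 25 mm below the post's top.
- bracket_hole (a point): Centre of the 26 mm through hole in the dark steel bracket's top plate, at the plate's top face, 50 mm above the bench (all free below). Fixed. z up; the hinge axis is 100 mm along its own +y, and the shut tongue points along -y. The stop is a block 20 mm high on the +x side; the hinge bolt stands 30 mm above the plate.
- tpin_bar (a point): Middle of the crossbar (56 mm along x, 12 wide, 14 high) of the upright steel T-pin, one of three in a plywood rack 85 mm apart; the others have a ball or ring head. Collar, 40 mm diameter: underside 30 mm below this point, on the rack's top (70 mm high). Shank 14 mm diameter, tapered tip 80 mm below. 0.2 kg. Home: collar flat on tongue, point 44 mm above bracket_hole.
There are look-alikes about, which are no part of the job. Leave any blue or yellow look-alike of the part that bears tpin_bar alone.

How it is judged:
By the outcome, as a careful person would: the job done as asked, in the order asked, and still so for the second after the job is handed in, with the robot touching nothing.
It also fails if it takes over 56 s, if anything falls off the work surface, if the arm or the gripper's body presses on something with over 40 N, if the wrist force passes 120 N, or if a joint passes its speed limit or range.

### The arm

A 6-joint arm with a two-finger parallel gripper is mounted at the origin on the work surface. World frame = base frame: x ahead of the robot, y to its left, z up, the work surface at z = 0. Lengths are in mm, angles in rad, forces in N, time in s.
With the tool pointing down it reaches from about 325 to 875 mm from the base axis. Payload 4.4 kg.
Tool frame: the origin (TCP) lies on the centre line of the jaws, within the pads' length; the fingertips stand ahead of it and the grasp point (between the pads) lies 6 mm ahead of it (ctrl.tcp_to_tips is the z of the fingertips in the tool frame, in mm); z points along the fingers, y is the direction in which the jaws open and shut (so a half turn about z gives the same grasp; the last joint's range is limited). The gripper opens to 85 mm and grips with 20 to 120 N. Pads are 22 mm wide; open, the fingers measure 114 mm over their backs; the gripper's body (76 mm by 85 mm) begins 54 mm behind the grasp point. The pads swing forward as they close: fully open they stand 13 mm farther back than shut.
Start: joints at [-1.28, 0.207, 1.542, -0, 1.393, -0.15], TCP at [245.32, -520.044, 256.282] pointing down, gripper open.
Joint ranges: [-2.73, 2.73], [-0.86, 2.22], [0.23, 2.46], [-1.11, 4.25], [0.08, 2.63], [-2.82, 2.82]. Speed limits (rad/s): [2.79, 2.79, 3.14, 3.14, 3.14, 3.14].

### API

Orientations are given as a 3x3 rotation matrix whose columns are the frame's x, y, z axes.
In Python, from plant import ctrl, sensors, optics gives the robot as it stands. Calls block until the motion is done:
- ctrl.move_ptp(position, orientation): joint-space move of the TCP to a pose.
- ctrl.move_l(position, rot=None, vel=150, threshold=None): straight line of the TCP; rot=None keeps the orientation; vel is the mean speed in mm/s. With threshold (N) it stops when the force on the tool has changed by that much, and returns True; else False.
- ctrl.set_joints(angles): joint-space move.
- ctrl.gripper_to(opening, force=None): finger opening in mm; force is the grip in N (None keeps the last); returns when the fingers have stopped.
- ctrl.hold(seconds).
- ctrl.solve_ik(position, orientation): joint angles nearest the present ones, or None.
- sensors.read_state(): the state.
- optics.grab_frame(name): name is "scene" or "side" or "wrist"; returns (picture, depth): 384x512x3 uint8, red, green, blue; 384x512 float32, mm along the optical axis (not along the pixel's ray), 0 where there is no reading.
- optics.camera_params(name): a dict with "mtx" (3x3 intrinsics, pixels), "R" (3x3) and "t" (3): a world point X has camera coordinates R X + t; the wrist camera has in their place "T_tool_cam" (4x4, takes a point from camera to tool coordinates, whose origin is the TCP and whose axes are the flange's). Camera axes: x right, y down, z forward; pixel columns grow to the right and rows downward; lengths in mm; the calibration is good to about 2 mm. A picture is of the moment at which its call begins: read the wrist's pose just before it. camera_params takes no time and is no camera call.
A pose or a line that the arm cannot do raises ctrl.MotionError and nothing moves.
- ctrl.finish_job(): hands the job in, once; it reports no verdict.
The state is a dict: "t": time; "q": joint angles; "qvel": joint speeds; "tau": joint torques, N m; "eef_pos": TCP position; "eef_rot": TCP orientation; "force": force on the tool from outside, world axes, zero at the start; "wrist_torque": the same for the moment, N m; "grip_width": finger opening in mm.
Only numpy, scipy, OpenCV 4.12 (cv2) and the standard library are available. Lean on these libraries where they do the work, as an engineer would, in place of code of your own. Each camera call takes 0.05 s, during which the arm holds its last target.

## Working session

There is one attempt and no reset: what is moved stays moved. The work goes in short steps, each a Python script; the robot and the scene stay as the last script left them, time stands still between calls to the robot, and variables do not carry over. Pictures are saved under pics/ and viewed, and the job is handed in when it is done.

```bash
mkdir -p pics; ls; cat > h.py <<'E'
import numpy as np, cv2
from plant import ctrl, sensors, optics
def save(n,img): cv2.imwrite(f'pics/{n}.png',cv2.cvtColor(img,cv2.COLOR_RGB2BGR))
def grab(cam):
    s=sensors.read_state(); im,d=optics.grab_frame(cam); p=optics.camera_params(cam)
    K=np.array(p['mtx'])
    if cam=='wrist':
        T=np.eye(4);T[:3,:3]=np.array(s['eef_rot']);T[:3,3]=s['eef_pos']
        T=T@np.array(p['T_tool_cam'])
    else:
        R=np.array(p['R']);t=np.array(p['t']);T=np.eye(4);T[:3,:3]=R.T;T[:3,3]=-R.T@t
    return im,d,K,T
def cloud(d,K,T):
    v,u=np.mgrid[:d.shape[0],:d.shape[1]]
    c=np.stack([(u-K[0,2])/K[0,0]*d,(v-K[1,2])/K[1,1]*d,d],-1)
    w=c@T[:3,:3].T+T[:3,3]; w[d<=0]=np.nan
    return w
E
python3 - <<'E'
from h import *
for c in ['scene','side','wrist']:
    im,d,K,T=grab(c); save(c+'0',im); np.savez(c+'0.npz',im=im,d=d,K=K,T=T); print(c,K[0,0],T.round(2).tolist())
print(sensors.read_state()['t'],ctrl.tcp_to_tips)
E
```

```text
pics
scene 408.20699018018433 [[0.65, 0.57, -0.5, 1031.34], [0.76, -0.51, 0.41, -443.89], [-0.02, -0.64, -0.76, 836.04], [0.0, 0.0, 0.0, 1.0]]
side 392.48829436500796 [[0.98, -0.1, 0.16, 478.33], [-0.19, -0.44, 0.88, -731.01], [-0.02, -0.89, -0.45, 475.0], [0.0, 0.0, 0.0, 1.0]]
wrist 307.8247703998485 [[0.43, -0.87, -0.24, 304.61], [-0.91, -0.41, -0.11, -490.85], [-0.0, 0.26, -0.97, 372.72], [0.0, 0.0, 0.0, 1.0]]
0.15 25.0
```

View pics/scene0.png

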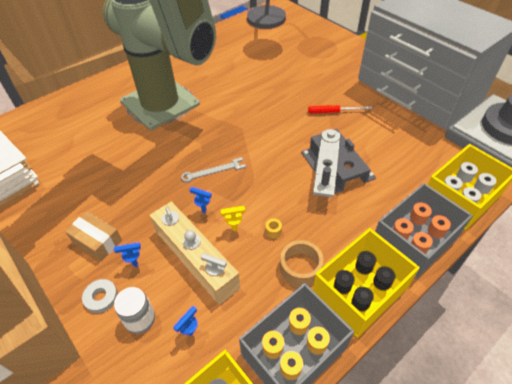

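View pics/side0.png

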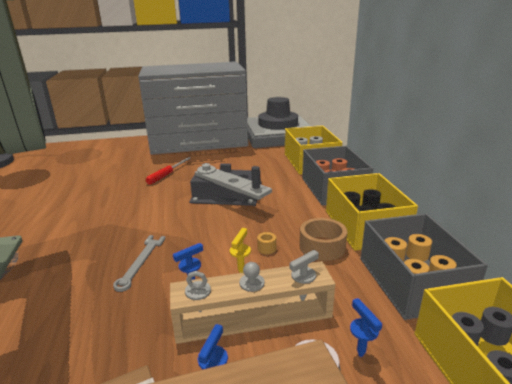

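View pics/wrist0.png

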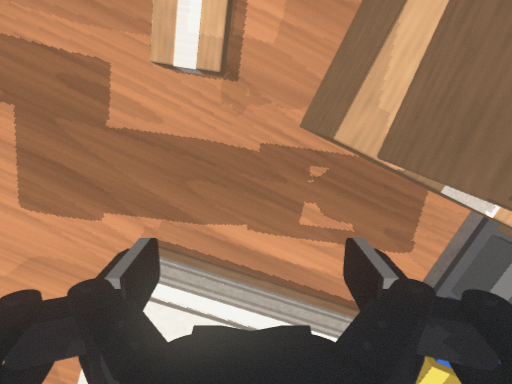

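The scene view shows the rack with a ring pin at (169,215), a ball pin at (190,238) and a T pin at (212,265). The coupling is at (335,165), with its hinge near (330,135) and its post near (325,175). Possible mix-ups for the T-pin are blue T's at (201,200), (128,253) and (187,321), a yellow T at (233,216), and the ball and ring heads in the rack. By the description I choose the steel T at (212,265), which is side view (305,266). Next I'll check it in a close crop.

```bash
python3 - <<'E'
from h import *
A=np.load('scene0.npz');B=np.load('side0.npz')
def crop(Z,u,v,w,h,W): 
    return cv2.resize(Z['im'][v:v+h,u:u+w],(W,300),interpolation=cv2.INTER_CUBIC)
top=np.hstack([crop(A,145,190,100,75,400)*1,crop(A,290,115,100,75,400)])
A2=crop(A,145,225,100,75,400)
bot=np.hstack([crop(B,260,230,100,75,400),crop(B,180,145,100,75,400)])
top[:, :400]=A2
save('crops',np.vstack([top,bot]))
for Z,n,pts in ((A,'scene',[(212,265),(214,264),(190,238),(169,215),(330,135),(327,163),(325,170),(326,182),(350,160)]),(B,'side',[(305,266),(251,270),(197,282),(208,171),(255,172),(235,180)])):
    w=cloud(Z['d'],Z['K'],Z['T'])
    for p in pts: print(n,p,w[p[1],p[0]].round(1))
E
```

```text
scene (212, 265) [ 643.3 -250.5   93. ]
scene (214, 264) [ 646.9 -247.4   98.3]
scene (190, 238) [ 565.8 -250.1  104.2]
scene (169, 215) [ 482.9 -250.2  102.3]
scene (330, 135) [527.7 229.9  81.6]
scene (327, 163) [568.7 181.6  38. ]
scene (325, 170) [629.2  96.6 120.5]
scene (326, 182) [636.4  98.6  81.9]
scene (350, 160) [609.9 223.7  52.6]
side (305, 266) [ 642.8 -251.    92.1]
side (251, 270) [ 555.5 -255.3  102. ]
side (197, 282) [ 472.6 -231.7   74.3]
side (208, 171) [526.7 217.4  69.5]
side (255, 172) [628.7  93.8 108.7]
side (235, 180) [590.5 170.7  57.8]
```

View pics/crops.png

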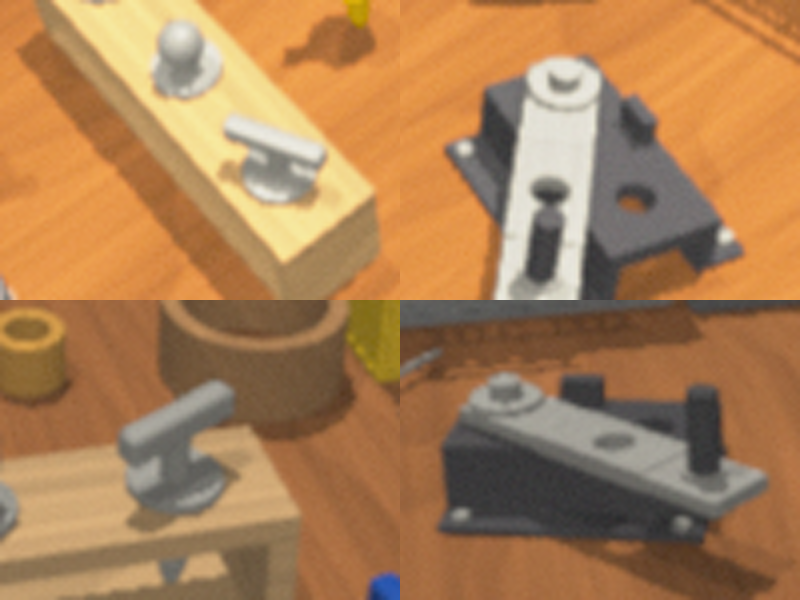

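The crop confirms the choice: the third pin has a plain steel crossbar in the rack, while the other two have ball and ring heads. The tongue is swung off the hole, with a dark post near its free end and the stop block on the far side. Next come the wrist views.

```bash
python3 - <<'E'
from h import *
s=sensors.read_state(); print(np.round(s['eef_rot'],3).tolist()); print(np.round(optics.camera_params('wrist')['T_tool_cam'],3).tolist())
def Rz(a): # tool down; tool x direction at angle a
    c,s=np.cos(a),np.sin(a); return np.array([[c,s,0],[s,-c,0],[0,0,-1.]])
for n,p in (('rack',(600,-250,280)),('coup',(590,150,290))):
    best=None
    for a in np.linspace(-3.1,3.1,32):
        q=ctrl.solve_ik(p,Rz(a))
        if q is not None and abs(q[5])<2.6:
            c=abs(np.array(q)-s['q']).max(); print(n,round(a,2),np.round(q,2)) if abs(c)<2 else 0
E
```

```text
[[0.904, 0.427, -0.001], [0.427, -0.904, 0.002], [0.0, -0.002, -1.0]]
[[-0.002, -0.966, -0.26, 66.027], [1.0, -0.002, 0.0, -0.707], [-0.001, -0.26, 0.966, -117.46], [0.0, 0.0, 0.0, 1.0]]
rack -3.1 [-0.53  0.35  1.31 -0.    1.48 -2.14]
rack -0.7 [-0.53  0.35  1.31 -0.    1.48  1.74]
rack -0.5 [-0.53  0.35  1.31 -0.    1.48  1.54]
rack -0.3 [-0.53  0.35  1.31 -0.    1.48  1.34]
rack -0.1 [-0.53  0.35  1.31 -0.    1.48  1.14]
rack 0.1 [-0.53  0.35  1.31 -0.    1.48  0.94]
rack 0.3 [-0.53  0.35  1.31 -0.    1.48  0.74]
rack 0.5 [-0.53  0.35  1.31 -0.    1.48  0.54]
rack 0.7 [-0.53  0.35  1.31 -0.    1.48  0.34]
rack 0.9 [-0.53  0.35  1.31 -0.    1.48  0.14]
rack 1.1 [-0.53  0.35  1.31 -0.    1.48 -0.06]
rack 1.3 [-0.53  0.35  1.31 -0.    1.48 -0.26]
rack 1.5 [-0.53  0.35  1.31 -0.    1.48 -0.46]
rack 1.7 [-0.53  0.35  1.31 -0.    1.48 -0.66]
rack 1.9 [-0.53  0.35  1.31 -0.    1.48 -0.86]
rack 2.1 [-0.53  0.35  1.31 -0.    1.48 -1.06]
rack 2.3 [-0.53  0.35  1.31 -0.    1.48 -1.26]
rack 2.5 [-0.53  0.35  1.31 -0.    1.48 -1.46]
rack 2.7 [-0.53  0.35  1.31 -0.    1.48 -1.66]
rack 2.9 [-0.53
[... 370 characters left out ...]
 0.3 [ 0.11  0.25  1.41 -0.    1.47  1.38]
coup 0.5 [ 0.11  0.25  1.41 -0.    1.47  1.18]
coup 0.7 [ 0.11  0.25  1.41 -0.    1.47  0.98]
coup 0.9 [ 0.11  0.25  1.41 -0.    1.47  0.78]
coup 1.1 [ 0.11  0.25  1.41 -0.    1.47  0.58]
coup 1.3 [ 0.11  0.25  1.41 -0.    1.47  0.38]
coup 1.5 [ 0.11  0.25  1.41 -0.    1.47  0.18]
coup 1.7 [ 0.11  0.25  1.41 -0.    1.47 -0.02]
coup 1.9 [ 0.11  0.25  1.41 -0.    1.47 -0.22]
coup 2.1 [ 0.11  0.25  1.41 -0.    1.47 -0.42]
coup 2.3 [ 0.11  0.25  1.41 -0.    1.47 -0.62]
coup 2.5 [ 0.11  0.25  1.41 -0.    1.47 -0.82]
coup 2.7 [ 0.11  0.25  1.41 -0.    1.47 -1.02]
coup 2.9 [ 0.11  0.25  1.41 -0.    1.47 -1.22]
coup 3.1 [ 0.11  0.25  1.41 -0.    1.47 -1.42]
```

```bash
cat >> h.py <<'E'
def Rz(a): # tool down; tool x at world angle a
    c,s=np.cos(a),np.sin(a); return np.array([[c,s,0],[s,-c,0],[0,0,-1.]])
def snap(cam,n):
    im,d,K,T=grab(cam); save(n,im); np.savez(n+'.npz',im=im,d=d,K=K,T=T); return cloud(d,K,T),im
E
python3 - <<'E'
from h import *
ctrl.move_ptp((605,-260,260),Rz(0.7)); snap('wrist','rackA')
ctrl.move_ptp((545,160,300),Rz(0.7)); snap('wrist','coupA')
print(sensors.read_state()['t'])
E
```

```text
3.45
```

View pics/rackA.png

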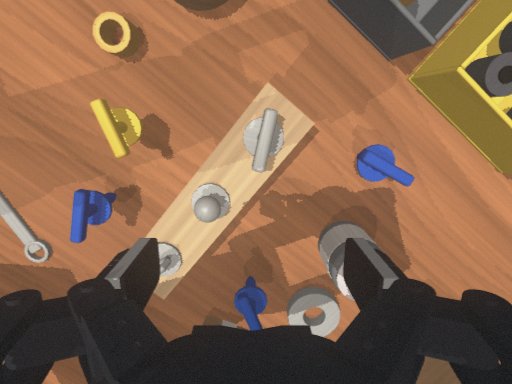

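View pics/coupA.png

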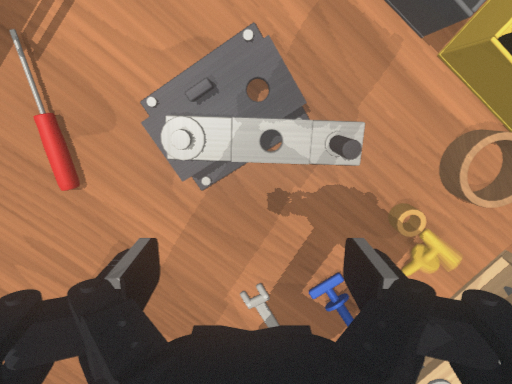

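The rack view shows the T-bar at (265,140). In the coupling view the bracket hole is at (258,90), the hinge bolt at (181,138), the tongue hole at (271,141) and the post at (345,147). The stop block is at (201,90).

```bash
python3 - <<'E'
from h import *
def ld(n): Z=np.load(n+'.npz'); return Z['im'],Z['d'],Z['K'],Z['T'],cloud(Z['d'],Z['K'],Z['T'])
def ray(uv,K,T,z):
    r=T[:3,:3]@np.linalg.solve(K,[uv[0],uv[1],1]); c=T[:3,3]; return c+r*(z-c[2])/r[2]
# T bar from three views
for n in ('rackA','scene0','side0'):
    im,d,K,T,w=ld(n)
    m=(abs(w[...,0]-645)<45)&(abs(w[...,1]+250)<45)&(w[...,2]>96)&(w[...,2]<115)
    p=w[m]; 
    if len(p)<5: continue
    box=cv2.minAreaRect(p[:,:2].astype(np.float32))
    vv,uu=np.nonzero(m)
    print(n,len(p),'rect',box,'ztop',np.percentile(p[:,2],[50,95]).round(1))
    c=w[(abs(w[...,0]-box[0][0])<45)&(abs(w[...,1]-box[0][1])<30)][:,2]
    print(' rack top z',np.median(c[(c>60)&(c<74)]).round(1))
im,d,K,T,w=ld('coupA')
Z=w[...,2]
g=cv2.cvtColor(im,cv2.COLOR_RGB2GRAY)
print('plate z',np.median(Z[60:75,240:260]),'tongue',np.median(Z[120:130,280:300]),np.median(Z[152:158,225:255]),'bolt',np.median(Z[133:143,177:186]),'stop',np.median(Z[86:92,196:205]),'post',np.median(Z[143:152,346:356]))
# holes: pixels where depth is below
for nm,(u,v),zp in (('bracket',(258,90),50),('tongue',(271,141),64)):
    for zt in (zp-6,zp-9):
        m=((Z<zt)).astype(np.uint8); sub=np.zeros_like(m); sub[v-18:v+19,u-18:u+19]=m[v-18:v+19,u-18:u+19]
        k,l,st,c=cv2.connectedComponentsWithStats(sub); i=l[v,u]
        if i==0:i=1+np.argmax(st[1:,4])
        x,y,ww,hh,a=st[i]; print(nm,zt,st[i],c[i].round(1),ray((x+ww/2-.5,y+hh/2-.5),K,T,zp).round(1))
# post
m=(Z>95)&(Z<130)&(abs(w[...,0]-630)<40)&(abs(w[...,1]-97)<40); p=w[m]; print('post',len(p),p[:,:2].min(0),p[:,:2].max(0),np.median(p,0),np.percentile(p[:,2],98))
t=w[m&(Z>np.percentile(p[:,2],98)-3)]; print(len(t),cv2.minEnclosingCircle(t[:,:2].astype(np.float32)))
m=(Z>76)&(Z<90)&(abs(w[...,0]-527)<25)&(abs(w[...,1]-227)<25); p=w[m]; print('bolt',len(p),cv2.minEnclosingCircle(p[:,:2].astype(np.float32)),np.median(p,0))
big=cv2.resize(im[20:200,130:380],None,fx=3.2,fy=3.2,interpolation=cv2.INTER_CUBIC); save('coupAbig',big)
E
```

```text
rackA 872 rect ((641.0745849609375, -245.06735229492188), (55.8011360168457, 12.0572509765625), 27.40883445739746) ztop [106.5 107.8]
 rack top z 69.9
scene0 189 rect ((642.1759643554688, -245.07691955566406), (55.06945037841797, 12.787761688232422), 27.542219161987305) ztop [107.4 109.8]
 rack top z 71.2
side0 294 rect ((640.8297119140625, -246.51324462890625), (56.71922302246094, 12.546659469604492), 27.512922286987305) ztop [105.3 107.5]
 rack top z 69.7
plate z nan tongue 63.883185328029185 nan bolt nan stop 69.72317867896956 post nan
bracket 44 [247  78  22  24 415] [257.6  89.4] [616.4 209.5  50. ]
bracket 41 [247  78  22  24 404] [257.6  89.7] [616.4 209.5  50. ]
tongue 58 [260 130  23  22 391] [270.9 140.4] [583.3 161.8  64. ]
tongue 55 [260 130  22  22 383] [270.8 140.3] [582.9 162.2  64. ]
post 438 [619.17918196  93.05797039] [638.79404422 112.35600282] [628.31726109 105.39953672 118.39163793] 120.37646027702282
303 ((629.0316162109375, 102.6045913696289), 9.774297714233398)
bolt 317 ((521.6336669921875, 240.01097106933594), 10.799211502075195) [521.92788481 239.78789803  79.7599336 ]
```

View pics/coupAbig.png

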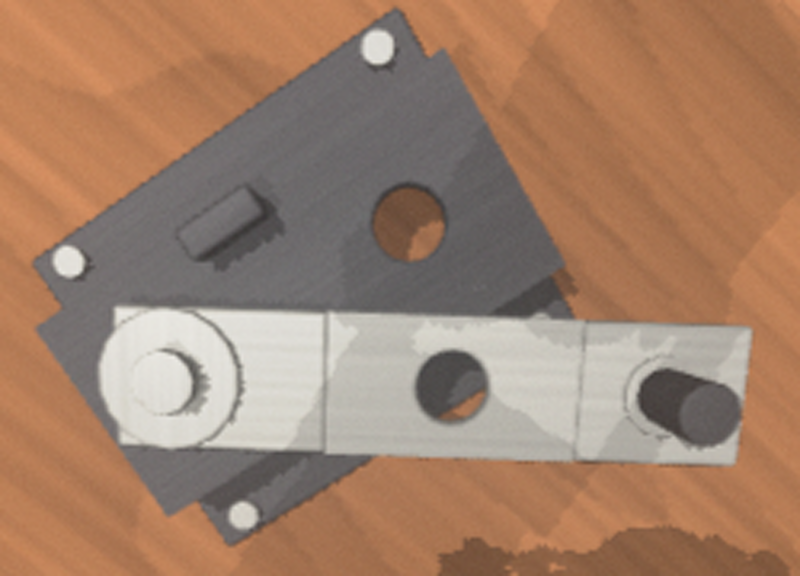

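The measurements agree with the text. Hinge to bracket hole is 99.5 mm (100), hinge to tongue hole 99 mm, and hinge to post 174 mm. Heights also agree: 64, 80 and 120 mm, with the bar top at 107. The tongue stands about 0.59 rad open. I'll swing it with the jaws loosely straddling the post.

```bash
python3 - <<'E'
from h import *
H=np.array([521.7,240.0]); B=np.array([616.4,209.5]); r=174.5
f0=np.arctan2(102.6-240,629.0-521.7); f1=np.arctan2(*(B-H)[::-1]); print(f0,f1)
pt=lambda f,z:(H[0]+r*np.cos(f),H[1]+r*np.sin(f),z)
ctrl.gripper_to(34,30)
ctrl.move_ptp(pt(f0,190),Rz(f0+np.pi))
ctrl.move_l(pt(f0,100),vel=150,threshold=12)
s=sensors.read_state(); print(s['eef_pos'],s['force'],s['grip_width'],s['t'])
f=f0; end=f1+0.06
fs=np.linspace(f0,end,8)[1:]
for i,f in enumerate(fs):
    last=i>=5
    hit=ctrl.move_l(pt(f,100),Rz(f+np.pi),vel=40 if last else 100,threshold=10)
    s=sensors.read_state(); print(round(f-f1,3),hit,np.round(s['force'],1),np.round(s['eef_pos'],1),round(s['t'],2))
    if hit: break
snap('scene','shutS')
E
```

```text
-0.9077910937517292 -0.3115792586338826
[629.8820875  102.54865294 100.91860394] [ 1.15158475  0.15971643 -0.15059618] 33.705833231163865 6.2083
-0.502 False [ 0.3 -0.4 -0.6] [642.7 113.3 101.6] 6.53
-0.409 False [-0.2  0.3 -0.9] [652.9 124.8 100.4] 6.84
-0.315 False [-0.7  0.6 -0.1] [662.8 137.5 100. ] 7.16
-0.221 False [-0.2 -0.6  0.4] [671.7 151.1  99.9] 7.47
-0.127 False [ 0.4 -0.2 -0.3] [679.4 165.5  99.9] 7.79
-0.034 False [ 1.2  0.1 -0.3] [685.9 181.  100. ] 8.35
0.06 True [-0.7 -0.1  1. ] [689.2 193.4  99.2] 8.75
```

```bash
python3 - <<'E'
from h import *
s=sensors.read_state(); p=np.array(s['eef_pos']); 
# settle against the stop once more, gently
t=np.array([0.27,0.963,0]); hit=ctrl.move_l(p+4*t,vel=30,threshold=8); s=sensors.read_state();print(hit,s['force'],np.round(s['eef_pos'],1))
p=np.array(s['eef_pos']); ctrl.move_l(p-5*t,vel=60)
p=np.array(sensors.read_state()['eef_pos']); p[2]=185; ctrl.move_l(p,vel=200)
ctrl.move_ptp((550,180,300),Rz(0.7)); snap('wrist','coupB'); print(sensors.read_state()['t'])
E
```

```text
True [ 0.4109961  -0.12831774  0.5398398 ] [688.5 193.4  97.8]
11.7917
```

View pics/coupB.png

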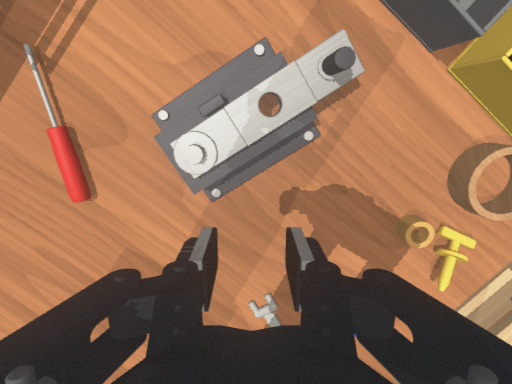

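The tongue now lies along the stop at (212,105), with its hole at (270,104) over the bracket's hole and its post at (341,61). I'll check by number.

```bash
cat >> h.py <<'E'
def ld(n): Z=np.load(n+'.npz'); return Z['im'],Z['d'],Z['K'],Z['T'],cloud(Z['d'],Z['K'],Z['T'])
def ray(uv,K,T,z):
    r=T[:3,:3]@np.linalg.solve(K,[uv[0],uv[1],1]); c=T[:3,3]; return c+r*(z-c[2])/r[2]
E
python3 - <<'E'
from h import *
im,d,K,T,w=ld('coupB'); Z=w[...,2]
u,v=270,104
for zt in (58,40,20):
    m=np.zeros(Z.shape,np.uint8); m[v-20:v+21,u-20:u+21]=(Z<zt)[v-20:v+21,u-20:u+21]
    k,l,st,c=cv2.connectedComponentsWithStats(m); i=1+np.argmax(st[1:,4]); x,y,ww,hh,a=st[i]
    print(zt,st[i],ray((x+ww/2-.5,y+hh/2-.5),K,T,64).round(1))
m=(Z>115)&(abs(w[...,0]-686)<30)&(abs(w[...,1]-187)<30); print('post',cv2.minEnclosingCircle(w[m][:,:2].astype(np.float32)))
m=(Z>76)&(Z<90)&(abs(w[...,0]-522)<25)&(abs(w[...,1]-240)<25); print('bolt',cv2.minEnclosingCircle(w[m][:,:2].astype(np.float32)))
big=cv2.resize(im[25:205,145:375],None,fx=3.2,fy=3.2,interpolation=cv2.INTER_CUBIC); save('coupBbig',big)
E
```

```text
58 [259  93  23  24 439] [616.4 209.6  64. ]
40 [259  94  22  23 390] [615.7 209.7  64. ]
20 [259  94  21  22 375] [615.7 210.5  64. ]
post ((687.8681640625, 186.91067504882812), 9.969931602478027)
bolt ((521.6171264648438, 240.2190704345703), 10.879256248474121)
```

View pics/coupBbig.png

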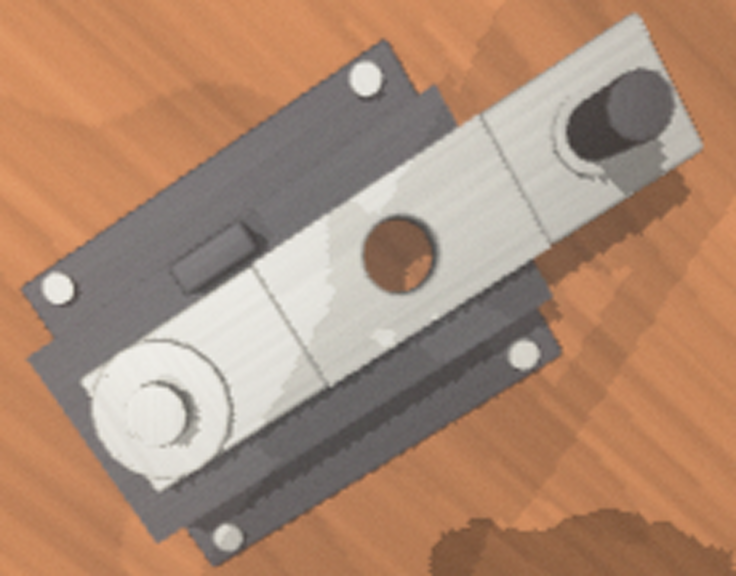

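The tongue hole is at (616.3, 209.6) and the bracket hole at (616.4, 209.5), so the tongue is shut. Next is the T-pin.

```bash
python3 - <<'E'
from h import *
im,d,K,T,w=ld('rackA'); r=np.hypot(w[...,0]-641.3,w[...,1]+245.5); z=w[...,2]
h,e=np.histogram(z[(r<22)],bins=np.arange(66,112,2)); print(dict(zip(e,h)))
m=(r<24)&(z>74)&(z<86); print('collar',cv2.minEnclosingCircle(w[m][:,:2].astype(np.float32)),np.median(z[m]))
p=np.array([641.3,-245.5]);R=Rz(0.478)
ctrl.gripper_to(45,60)
ctrl.move_ptp((*p,200),R)
ctrl.move_l((*p,140),vel=200)
hit=ctrl.move_l((*p,108),vel=60,threshold=10)
s=sensors.read_state(); print(hit,s['eef_pos'],s['force'],s['t'])
snap('wrist','pre'); snap('side','preS')
E
```

```text
{np.int64(66): np.int64(1), np.int64(68): np.int64(115), np.int64(70): np.int64(95), np.int64(72): np.int64(70), np.int64(74): np.int64(622), np.int64(76): np.int64(44), np.int64(78): np.int64(0), np.int64(80): np.int64(0), np.int64(82): np.int64(0), np.int64(84): np.int64(1), np.int64(86): np.int64(0), np.int64(88): np.int64(0), np.int64(90): np.int64(0), np.int64(92): np.int64(1), np.int64(94): np.int64(2), np.int64(96): np.int64(1), np.int64(98): np.int64(5), np.int64(100): np.int64(6), np.int64(102): np.int64(19), np.int64(104): np.int64(187), np.int64(106): np.int64(454), np.int64(108): np.int64(20)}
collar ((641.1424560546875, -245.0105438232422), 19.76706886291504) 75.03428918209215
False [ 641.23495631 -245.50348487  107.71719323] [-0.43291611 -0.57669702  0.19011435] 14.8333
```

View pics/pre.png

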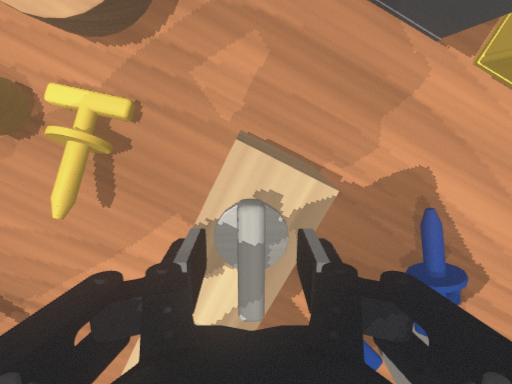

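View pics/preS.png

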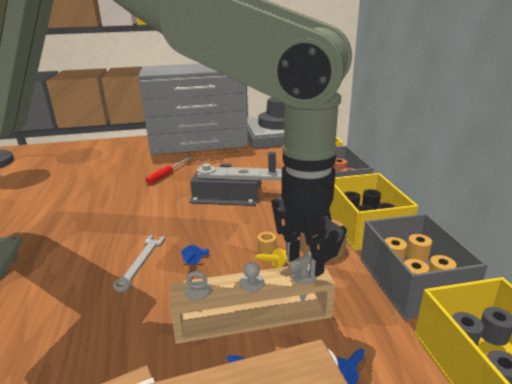

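The bar is at (252,260), midway between the fingers, which are above the collar. The loose yellow and blue T's on the bench have toppled by themselves since the first frame. Nothing has touched them. Now I'll grip and lift.

```bash
python3 - <<'E'
from h import *
ctrl.gripper_to(0,60)
s=sensors.read_state(); print(s['grip_width'],s['eef_pos'],np.round(s['force'],1))
p=np.array(s['eef_pos']); 
hit=ctrl.move_l((p[0],p[1],200),vel=120); 
ctrl.move_l((p[0],p[1],262),vel=200); 
s=sensors.read_state(); print(s['grip_width'],np.round(s['force'],1),s['t'])
snap('wrist','lift');snap('side','liftS')
E
```

```text
10.654841609358755 [ 641.60014706 -245.64442407  108.55931154] [ 0.7 -0.5  2.2]
10.650340647776957 [-0.7  0.2 -1.8] 16.7083
```

View pics/lift.png

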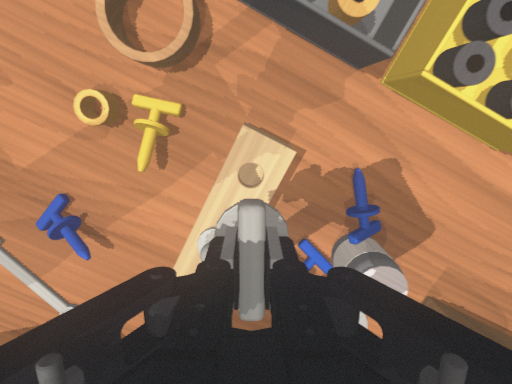

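View pics/liftS.png

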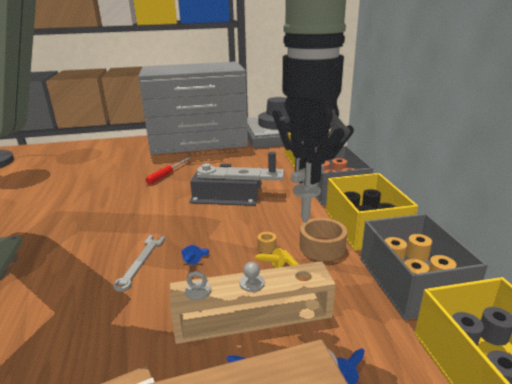

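The pin is held, and its rack hole is now empty at (250,175) in the wrist view. The pin hangs upright at (306,195) in the side view. Next I'll carry it over the hole and check its verticality.

```bash
python3 - <<'E'
from h import *
R=Rz(0.478)
ctrl.move_ptp((616.4,209.5,262),R)
ctrl.move_l((616.4,209.5,205),vel=150)
s=sensors.read_state(); print(s['eef_pos'],s['grip_width'],s['t'])
c=np.array(s['eef_pos'])
for cam in ('side','scene'):
    w,im=snap(cam,'ov'+cam)
    z=w[...,2]-c[2]; r=np.hypot(w[...,0]-c[0],w[...,1]-c[1])
    for a,b in ((-44,-38),(-52,-46),(-60,-52),(-70,-60),(-80,-70)):
        m=(r<15)&(z>a)&(z<b)
        if m.sum(): 
            p=w[m]; vv,uu=np.nonzero(m); zz=c[2]+(a+b)/2
            # surface nearest to camera: report silhouette centre at axis depth
            Z=np.load('ov'+cam+'.npz');K,T=Z['K'],Z['T'];R3=T[:3,:3]
            v0=int(np.median(vv)); us=uu[vv==v0]; uc=(us.min()+us.max())/2
            e=K@(R3.T@(np.array([c[0],c[1],np.median(z[v0,us])+c[2]])-T[:3,3])); e=e/e[2]; dep=(R3.T@(c-T[:3,3]))[2]
            print(cam,(a,b),m.sum(),np.median(p-c,0).round(1),'width px',len(us),'lateral off mm',round((uc-e[0])*dep/K[0,0],1))
A=ld('ovside')[0];B=ld('ovscene')[0]
save('ov',np.hstack([cv2.resize(A[90:240,200:350],(400,400)),cv2.resize(B[50:200,270:420],(400,400))]))
E
```

```text
[616.73170707 208.88266683 204.94938621] 10.84504881102158 19.0083
side (-44, -38) 6 [ -1.   -6.3 -43. ] width px 6 lateral off mm 0.4
side (-52, -46) 13 [  0.5  -4.7 -49.6] width px 6 lateral off mm 0.2
side (-60, -52) 17 [ -1.6  -4.3 -56.6] width px 6 lateral off mm -0.1
side (-70, -60) 24 [ -0.7  -5.6 -64.6] width px 6 lateral off mm -0.3
side (-80, -70) 15 [ -0.4  -5.  -75.2] width px 5 lateral off mm 0.5
scene (-44, -38) 1 [  6.2  -7.6 -43.9] width px 1 lateral off mm -0.2
scene (-52, -46) 8 [  4.7  -4.6 -50.4] width px 4 lateral off mm 0.8
scene (-60, -52) 14 [  3.9  -3.9 -58.2] width px 5 lateral off mm 2.1
scene (-70, -60) 15 [  5.1  -4.3 -64.9] width px 5 lateral off mm 0.7
scene (-80, -70) 11 [  4.1  -3.1 -73.5] width px 4 lateral off mm 0.9
```

View pics/ov.png

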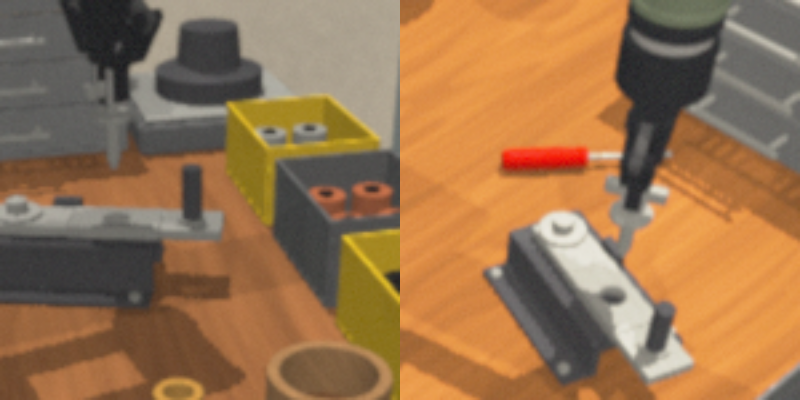

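The pin hangs vertical and within about 1 mm of the TCP axis in both views, with its tip above the hole. Inserting now.

```bash
python3 - <<'E'
from h import *
h=ctrl.move_l((616.4,209.5,160),vel=100,threshold=15); print(h)
h=ctrl.move_l((616.4,209.5,108),vel=50,threshold=12); s=sensors.read_state(); print(h,s['eef_pos'],np.round(s['force'],1),s['t'])
if not h:
    h=ctrl.move_l((616.4,209.5,97),vel=25,threshold=12); s=sensors.read_state(); print(h,s['eef_pos'],np.round(s['force'],1),s['grip_width'],s['t'])
snap('side','insS')
A=ld('insS')[0]; save('insSc',cv2.resize(A[130:220,180:310],(780,540),interpolation=cv2.INTER_CUBIC))
E
```

```text
False
False [616.82117176 209.59220622 108.54698105] [ 0.2  0.3 -0.9] 20.9
True [617.09704143 209.69346033 102.50864442] [-1.1 -0.3  3.9] 10.950018442742572 21.25
```

View pics/insSc.png

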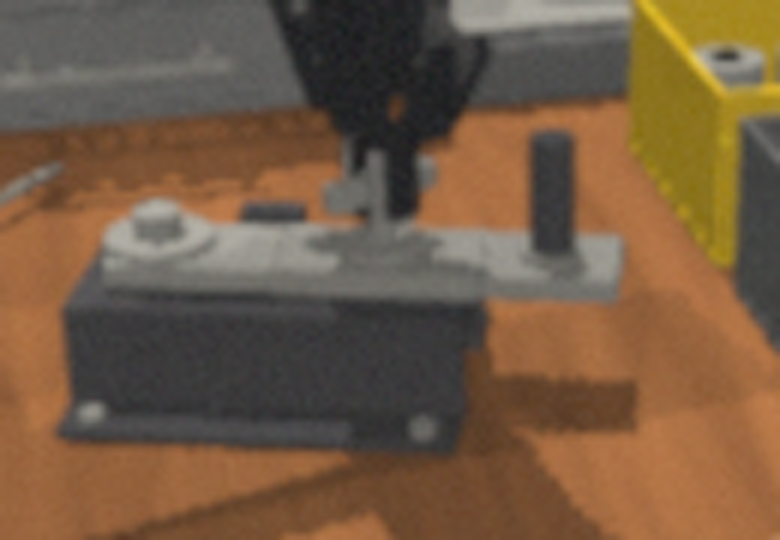

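Contact came at TCP z = 102.5, where the collar was expected to seat (102.3), and the crop shows the collar flat on the tongue. Now I'll release, back off and look.

```bash
python3 - <<'E'
from h import *
ctrl.gripper_to(40)
s=sensors.read_state();p=np.array(s['eef_pos']);print(s['grip_width'])
ctrl.move_l((p[0],p[1],160),vel=80); ctrl.move_l((p[0],p[1],230),vel=200)
ctrl.move_ptp((550,180,300),Rz(0.7))
w,im=snap('wrist','fin'); snap('side','finS'); ws,_=snap('scene','finC')
for n in ('fin','finS','finC'):
    w=ld(n)[4]; r=np.hypot(w[...,0]-616.4,w[...,1]-209.5); z=w[...,2]
    m=(r<32)&(z>92)&(z<125); q=w[m]; print(n,'bar',cv2.minAreaRect(q[:,:2].astype(np.float32)),np.percentile(z[m],[50,95]).round(1))
    m=(r<26)&(z>67)&(z<76); q=w[m]; print('  collar',cv2.minEnclosingCircle(q[:,:2].astype(np.float32)),np.percentile(z[m],[5,50,95]).round(1)) if len(q) else 0
w=ld('fin')[4];z=w[...,2]
m=(z>115)&(abs(w[...,0]-686)<30)&(abs(w[...,1]-187)<30); print('post',cv2.minEnclosingCircle(w[m][:,:2].astype(np.float32)))
A=ld('finS')[0];B=ld('fin')[0]
save('finc',np.hstack([cv2.resize(B[25:205,145:325],(400,400)),cv2.resize(A[110:230,170:290],(400,400))])); print(sensors.read_state()['t'])
E
```

```text
39.772454784160324
fin bar ((616.7872314453125, 209.82650756835938), (55.85905075073242, 12.019509315490723), 27.307924270629883) [100.5 101.9]
  collar ((616.7127685546875, 209.7437286376953), 19.708120346069336) [67.7 68.9 70.2]
finS bar ((617.9404296875, 207.88487243652344), (55.92619705200195, 14.612281799316406), 25.68564224243164) [ 98.7 101.9]
  collar ((617.0381469726562, 206.7978973388672), 20.318954467773438) [67.3 69.4 73.8]
finC bar ((618.30859375, 209.3241424560547), (54.7631721496582, 15.933746337890625), 31.62620735168457) [100.4 103.9]
  collar ((616.724609375, 209.02711486816406), 24.967464447021484) [67.4 70.1 73.8]
post ((687.5731811523438, 186.6121826171875), 9.876989364624023)
23.7167
```

View pics/finc.png

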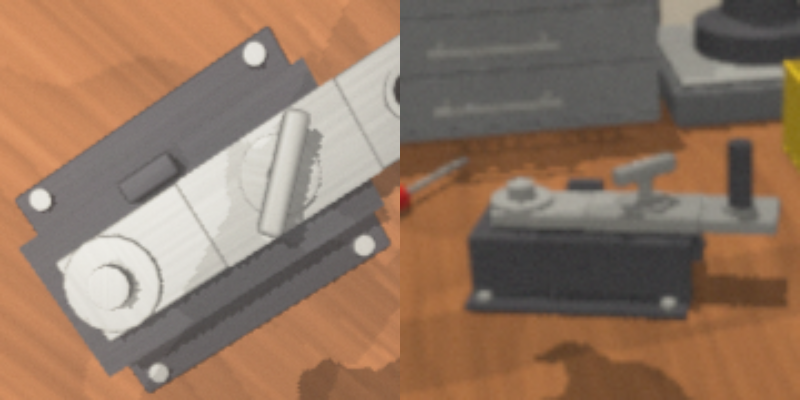

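The T-pin stands upright in the coupling. The bar top is at 101 mm (expected 94 + 7), and the collar's top face is level at 69 mm (64 + 5). The post hasn't moved and the gripper is clear, so I'm handing in.

```bash
python3 -c "
from h import *
print(ctrl.finish_job(), sensors.read_state()['t'])"
```

```text
the job is handed in; nothing more can be done
the job is handed in; nothing more can be done
```

The tongue is shut against its stop and the steel T-pin from the rack is fully home through both holes. I let go of it and handed the job in at about 24 s of the 56 s allowed.

**Swing:** I pushed the tongue round by its post until it met the stop. The tongue hole then measured (616.3, 209.6) against the bracket hole at (616.4, 209.5).

**Pin:** I gripped the pin by its crossbar and lowered it in. Contact came at tool height 102.5 mm, against about 102.3 mm expected when seated.

**Last checks, after release:**
- The bar is centred at (616.8, 209.8), within 0.5 mm of the hole, with its top at about 101 mm as expected.
- The collar is level at 69 mm, flat on the tongue, and the pin stands upright.
- The post is still at the shut angle.
- The wrist camera agreed with the expected values to about 1 mm. The side and scene cameras were coarser, differing by up to about 2 mm, and up to about 3 mm at the collar.

None of these checks failed. The loose blue and yellow T look-alikes fell over by themselves early in the run, and the arm never touched them.

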